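Clamp the third hand and set its leaf gap

ROBOT

A 7-joint arm with a two-finger parallel gripper is mounted at the origin on the work surface. World frame = base frame: x ahead of the robot, y to its left, z up, the work surface at z = 0. Lengths are in mm, angles in rad, forces in N, time in s.
With the tool pointing down it reaches from about 425 to 825 mm from the base axis. Payload 3.6 kg.
Tool frame: the origin (TCP) lies between the finger pads; the fingertips stand 25 mm ahead of it and the grasp point (between the pads) lies 6 mm ahead of it; z points along the fingers, y is the line along which they close (so a half turn about z gives the same grasp; the last joint's range is limited). The gripper opens to 85 mm and grips with 20 to 120 N. Pads are 22 mm wide; open, the fingers measure 114 mm over their backs; the gripper's body (76 mm by 85 mm) begins 54 mm behind the grasp point. The pads swing forward as they close: fully open they stand 13 mm farther back than shut.
Start: joints at [-1.236, 0.615, -0.013, 1.423, 0.008, 1.103, -0.04], TCP at [230.04, 607.903, 256.297] pointing down, gripper open.
Joint ranges: [-3.12, 3.12], [-0.3, 2.06], [-1.34, 1.32], [0.26, 2.42], [-1.36, 4.5], [0.01, 1.98], [-2.84, 2.84]. Speed limits (rad/s): [2.79, 2.79, 3.14, 3.14, 3.14, 3.14, 3.14].

INTERFACE

Orientations are given as a 3x3 rotation matrix whose columns are the frame's x, y, z axes.
In Python, from rig import r, imaging gives the robot as it stands. Calls block until the motion is done:
- r.reach(position, orientation): joint-space move of the TCP to a pose.
- r.move_straight(position, rot=None, speed=150, f_stop=None): straight line of the TCP; rot=None keeps the orientation; speed is the mean speed in mm/s. With f_stop (N) it stops when the force on the tool has changed by that much, and returns True; else False.
- r.move_joints(angles): joint-space move.
- r.gripper_to(opening, force=None): finger opening in mm; force is the grip in N (None keeps the last); returns when the fingers have stopped.
- r.pause(seconds).
- r.inverse_kinematics(position, orientation): joint angles nearest the present ones, or None.
- imaging.grab_frame(name): name is "side" or "top" or "wrist"; returns a dict with "color" (400x640x3 uint8, red, green, blue), "depth" (400x640 float32, mm along the optical axis (not along the pixel's ray), 0 where there is no reading), "K" (3x3 intrinsics, pixels), "D" ([k1, k2, p1, p2, k3] as OpenCV has them; the pictures are not rectified), "R" (3x3) and "t" (3): a world point X has camera coordinates R X + t; the wrist camera has in their place "hand_eye" (4x4, takes a point from camera to tool coordinates, whose origin is the TCP and whose axes are the flange's). Camera axes: x right, y down, z forward; pixel columns grow to the right and rows downward; lengths in mm; the calibration is good to about 2 mm. A picture is of the moment at which its call begins: read the wrist's pose just before it.
A pose or a line that the arm cannot do raises r.IKError and nothing moves.
- r.finish_job(): hands the job in; it is judged then, once.
Readings, each from a call of its own:
- r.get_time_s(): time.
- r.get_joints(): joint angles.
- r.get_joint_velocities(): joint speeds.
- r.get_effort(): joint torques, N m.
- r.get_tool_pos(): TCP position.
- r.get_orientation(): TCP orientation.
- r.get_contact_force(): force on the tool from outside, world axes, zero at the start.
- r.get_moment(): the same for the moment, N m.
- r.get_grip_width(): finger opening in mm.
- r.get_gripper_force(): force on a finger pad.
Only numpy, scipy, OpenCV 4.12 (cv2) and the standard library are available. Lean on these libraries where they do the work, as an engineer would, in place of code of your own. Each camera call takes 0.05 s, during which the arm holds its last target. There are 200 camera calls.

TASK

Turn the bench chuck's sleeve clockwise by its upright handle pin until the three jaws grip the shank of the third-hand tweezers firmly, and let go of the pin. Then squeeze the tweezers' cork grips gently, never so far that the two tips meet, until each tip stands over its line on the white plate, and hold that gap steady for soldering: the program finishes while still squeezing, with the tweezers still standing upright in the tight chuck and the other things on the bench left where they were.

Things in the scene. Friction and masses are not known exactly. Their poses are not given: they have to be found in the camera images.
- chuck_axis (a point): Point on the vertical axis of the steel bench chuck, level with the top of its jaws, 66 mm above the bench. The chuck is fixed to the bench: foot 84 mm diameter, knurled sleeve 62 mm diameter between 30 and 52 mm height, three jaws on top (50 to 66 mm height) around the tweezers' shank.
- handle_top (a point): Top centre of the sleeve's upright handle pin: round steel, 12 mm diameter, 36 to 80 mm above the bench (this point at 80), at the end of a tommy bar 75 mm from the chuck axis. It moves with the sleeve on a level circle about that axis; with the sleeve open it lies on the side of the chuck nearest the robot (within 40 degrees).
- chuck_sleeve (a joint): Turn of the sleeve, rad: 0 open, grows clockwise seen from above (tightening), stop at 1.3; starts at 0 to 0.2. It turns stiffly (0.25 N m, about 3.5 N at the pin) and stays where left. The jaws move in together 3 mm per rad and meet the shank at about 1.0 rad; then resistance climbs steeply. 10 to 12 N at the pin, beyond 0.9 rad, makes it firm.
- chuck_jaw1: One of the three coupled steel jaws, 12 x 7 x 16 mm, on top of the chuck (carried by the sleeve's scroll). Origin on the chuck axis, 50 mm above the bench.
- chuck_jaw2: Second jaw, 120 degrees round from the first.
- chuck_jaw3: Third jaw.
- tweezers: Third-hand tweezers, 155 mm long: round steel shank (12 mm diameter) standing loose in the chuck, a brass head on it, two level sprung arms with cork grips, and under them a strip (6 mm wide, 77 to 81 mm above the bench) with a white cross plate (52 mm wide) below the tips. Origin: bottom of the shank, 12 mm above the bench. z up, x towards the tips, y to the left arm. 0.2 kg.
- squeeze_point (a point): Midway between the cork grips, 70 mm out from the shank axis, 94 mm above the bench; axes of the tweezers. Squeeze here, along y. Grips: 40 mm long (50 to 90 mm out from the axis), 16 mm tall (86 to 102 mm), 33 mm over their outer faces here when open, 22 mm with the tips over the lines (arms then parallel). Tips move 2 mm per 1 mm here.
- blade_left: Left sprung arm of the tweezers (on its +y side): 110 mm from its pivot to the tip, 2 mm thick. Origin at the pivot, 15 mm out from the shank axis and 6 mm to the left, x towards the tip. Springs open 0.1 rad; each arm takes about 8 N at the squeeze point to bring its tip to its line.
- blade_right: Right sprung arm, the mirror image.
- tip_left (a point): Tip of the left arm, 2 mm thick, holding a small silver leaf; on the centreline of its thickness, 94 mm above the bench. The tips stand 34 mm apart (centre to centre) when open, and meet if squeezed fully.
- tip_right (a point): Tip of the right arm.
- line_left (a point): Left dark line on the white cross plate under the tips, 1.8 mm wide, 32 mm long along the tweezers; point on its middle, 6 mm left of the tweezers' centreline, 12 mm below the tips; axes as those of the tweezers. The two lines are 12 mm apart.
- line_right (a point): Right dark line, 6 mm right of the centreline.
- tin_small: Bystander: open round steel tin, 52 mm diameter, 18 mm high. Leave it where it is.
- tin_large: Bystander: open round steel tin, 68 mm diameter, 22 mm high. Leave it where it is.
- wire_coil: Bystander: flat ring of silver wire, 64 mm outer diameter, 8 mm high. Leave it where it is.
- mug: Bystander: steel mug, 76 mm diameter, 85 mm high. Leave it where it is.
- amber_bottle: Bystander: amber glass bottle, 60 mm diameter, 150 mm high. Leave it where it is.
- file: Bystander: needle tool with a wooden handle, 190 mm long, lying down. Leave it where it is.
- pin_hammer: Bystander: small hammer, 220 mm long, lying down. Leave it where it is.
Mind the look-alikes: they are no part of the job. Leave any pink look-alike of the part that bears chuck_axis alone.

How it is judged:
By the outcome, as a careful person would: the job done as asked, in the order asked, and still so for the second after the job is handed in, while the arm keeps its last pose, push and grip.
It also fails if it takes over 54 s, if anything falls off the work surface, if the arm or the gripper's body presses on something with over 40 N, if the wrist force passes 120 N, or if a joint passes its speed limit or range.

## Working session

There is one attempt and no reset: what is moved stays moved. The work goes in short steps, each a Python script; the robot and the scene stay as the last script left them, time stands still between calls to the robot, and variables do not carry over. Pictures are saved under pics/ and viewed, at most 10 in all, crops included, and the job is handed in when it is done.

```bash
ls; mkdir -p pics; python3 - <<'E'
from rig import r, imaging
import cv2, numpy as np
for n in ("side","top"):
    f=imaging.grab_frame(n); np.savez(f"pics/{n}0.npz",**f)
    cv2.imwrite(f"pics/{n}0.png",f["color"][:,:,::-1])
    print(n,f["K"].round(1).tolist(),np.round(f["D"],3),(-f["R"].T@f["t"]).round(0),f["R"].round(2).tolist())
print(r.get_time_s(),r.get_contact_force())
E
```

```text
pics
side [[396.8, 0.0, 316.2], [0.0, 396.8, 195.4], [0.0, 0.0, 1.0]] [-0.045  0.     0.     0.     0.   ] [770. 745. 590.] [[-0.96, 0.29, 0.01], [0.17, 0.56, -0.81], [-0.24, -0.77, -0.59]]
top [[375.6, 0.0, 320.1], [0.0, 375.6, 199.0], [0.0, 0.0, 1.0]] [0.004 0.    0.    0.    0.   ] [438.  60. 931.] [[0.02, -1.0, 0.02], [-0.99, -0.03, -0.15], [0.15, -0.02, -0.99]]
0.1 [-0.17796398 -0.53640953  0.36389502]
```

View pics/top0.png

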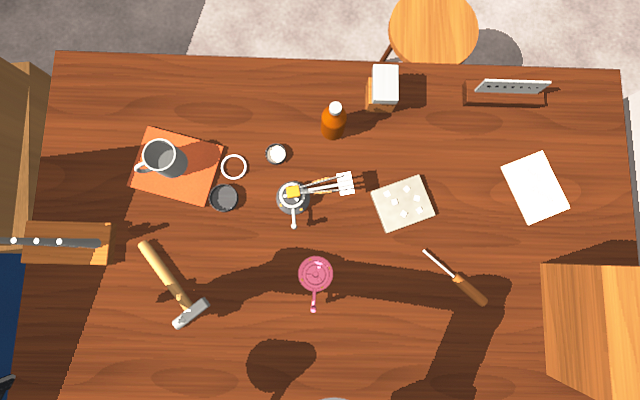

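View pics/side0.png

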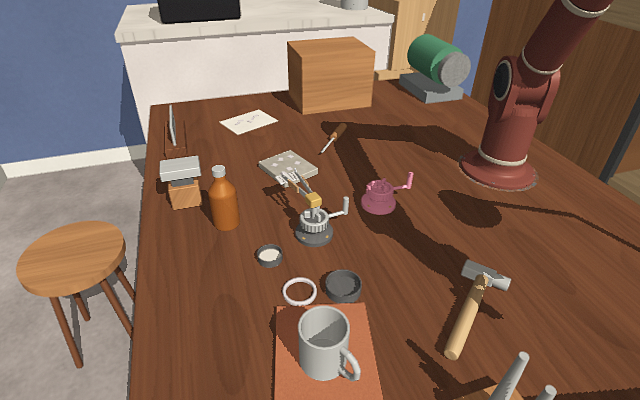

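The top view shows the steel chuck at (292,197), its handle pin at (293,226), the brass head at (292,190), the tips and white plate at (345,183), and the tweezers pointing right. Possible mix-ups are the pink chuck at (316,273), with its pin at (313,308), and the tins at (223,197) and (276,154). I choose the steel one, which holds the brass head. The side view agrees: steel chuck at (314,225), its pin at (346,207), pink at (380,195).

```bash
cat > h.py <<'E'
import numpy as np, cv2
def ray(f,uv):
    p=cv2.undistortPoints(np.array([[uv]],float),f["K"],f["D"])[0,0]
    return -f["R"].T@f["t"], f["R"].T@np.array([p[0],p[1],1.])
def plane(f,uv,z):
    o,d=ray(f,uv); return o+d*(z-o[2])/d[2]
def cross(fa,a,fb,b):
    o1,d1=ray(fa,a);o2,d2=ray(fb,b)
    s=np.linalg.lstsq(np.c_[d1,-d2],o2-o1,rcond=None)[0]
    p,q=o1+d1*s[0],o2+d2*s[1]; return (p+q)/2,np.linalg.norm(p-q)
E
python3 - <<'E'
from h import *
T=dict(np.load("pics/top0.npz"));S=dict(np.load("pics/side0.npz"))
def show(F,y0,y1,x0,x1,k):
    return cv2.resize(F["color"][y0:y1,x0:x1,::-1],None,fx=k,fy=k,interpolation=cv2.INTER_CUBIC)
a=show(T,165,240,265,365,6); b=show(S,160,250,255,355,6)
cv2.imwrite("pics/c1.png",a);cv2.imwrite("pics/c2.png",b)
for n,u,z in (("axis",(292,197),66),("pin",(293,226),80),("plate",(345,183),82),("pinkpin",(313,308),80)): print(n,plane(T,u,z).round(1))
hsv=cv2.cvtColor(T["color"],cv2.COLOR_RGB2HSV)
for F,n in((T,"T"),(S,"S")):
    hsv=cv2.cvtColor(F["color"],cv2.COLOR_RGB2HSV)
    m=cv2.inRange(hsv,(22,150,150),(32,255,255))
    c,l,s,ce=cv2.connectedComponentsWithStats(m)
    for i in range(1,c):
        if s[i,4]>15: print(n,"brass",s[i].tolist(),ce[i].round(1))
E
```

```text
axis [568.7 111.5  66. ]
pin [500.3 106.1  80. ]
plate [602.1 -10.1  82. ]
pinkpin [321.5  56.1  80. ]
T brass [286, 186, 14, 12, 122] [292.5 191. ]
```

View pics/c1.png

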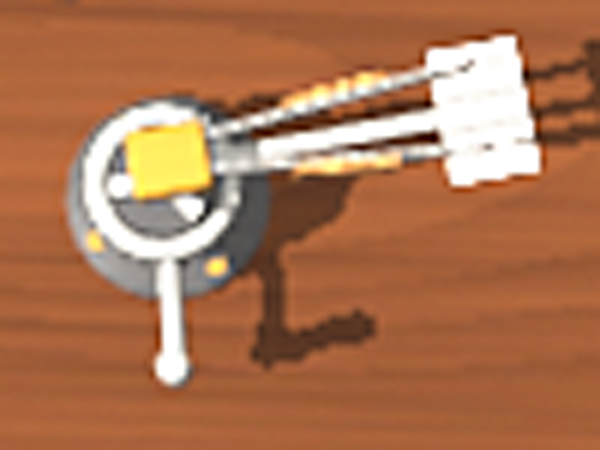

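View pics/c2.png

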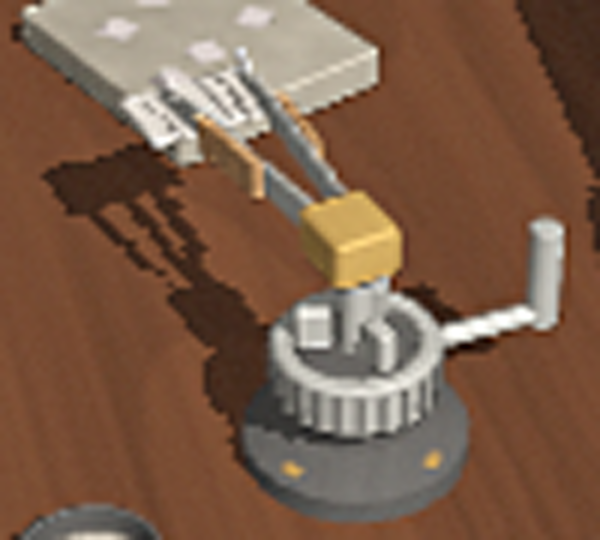

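The crop confirms the steel chuck. Its pin top is at about (293.7,225.8) in the top view and (346.2,198) in the side view. The plate with its lines is at (345.8,183.7) in the top view. Next I triangulate, then hover with the wrist camera.

```bash
python3 - <<'E'
from h import *
from rig import r,imaging
T=dict(np.load("pics/top0.npz"));S=dict(np.load("pics/side0.npz"))
print("pin",cross(T,(293.5,225.6),S,(346.2,198)))
print("pin T@80",plane(T,(293.5,225.6),80),"S",plane(S,(346.2,198),80))
print("ring T@52",plane(T,(291.7,195.2),52),"S",plane(S,(255+355/6,160+345/6),52))
print("jaw/brass T@105",plane(T,(292.9,191.7),105))
A=plane(T,(291.7,195.2),52)[:2]; P=plane(T,(293.5,225.6),80)[:2]
print("radius",np.linalg.norm(P-A),"tw dir",plane(T,(345.8,183.7),82)[:2]-A)
print(r.get_orientation().round(2).tolist())
f=imaging.grab_frame("wrist");print(np.round(f["hand_eye"],2).tolist(),f["K"][0,0])
a0=np.arctan2(*(P-A)[::-1])
for h in(0,np.pi):
  for d in np.arange(0,1.31,.26):
    a=a0-d; y=np.array([-np.sin(a+h),np.cos(a+h),0]); z=np.array([0,0,-1.]); R=np.c_[np.cross(y,z),y,z]
    q=r.inverse_kinematics([*(A+75*np.array([np.cos(a),np.sin(a)])),74],R); print(h>1,round(d,2),None if q is None else np.round(q,2))
E
```

```text
pin (array([500.93994263, 105.12291447,  80.24930002]), np.float64(0.568051084815176))
pin T@80 [501.21717893 105.01817704  80.        ] S [500.55733264 104.94445097  80.        ]
ring T@52 [575.08320901 113.1926912   52.        ] S [576.35875778 116.01364444  52.        ]
jaw/brass T@105 [574.77128559 107.59599001 105.        ]
radius 74.31697707684638 tw dir [  25.42938305 -125.1945429 ]
[[-0.94, 0.35, -0.0], [0.35, 0.94, -0.0], [0.0, -0.0, -1.0]]
[[0.0, -0.96, -0.27, 68.25], [1.0, 0.0, 0.0, 0.67], [-0.0, -0.27, 0.96, -118.98], [0.0, 0.0, 0.0, 1.0]] 283.4423690214504
False 0.0 [-0.57  0.73  0.5   2.01 -0.64  0.56 -1.09]
False 0.26 [-0.62  0.74  0.52  2.   -0.66  0.58 -1.36]
False 0.52 [-0.94  1.01  1.13  1.98 -1.14  1.   -1.2 ]
False 0.78 [-0.96  1.02  1.13  1.94 -1.13  1.02 -1.51]
False 1.04 [ 0.03  0.8  -0.62  1.86  0.69  0.71  2.79]
False 1.3 [-0.02  0.8  -0.56  1.8   0.62  0.72  2.6 ]
True 0.0 [-0.19  0.67 -0.09  2.    0.12  0.48  1.31]
True 0.26 [-0.27  0.68 -0.03  1.99  0.04  0.48  1.1 ]
True 0.52 [-0.33  0.68  0.01  1.96 -0.02  0.5   0.86]
True 0.78 [-0.38  0.7   0.06  1.92 -0.08  0.52  0.64]
True 1.04 [-0.43  0.72  0.11  1.87 -0.14  0.56  0.42]
True 1.3 [-0.46  0.74  0.17  1.82 -0.2   0.6   0.21]
```

Both views agree within about 1 mm: the pin radius comes out at 74.3 mm against 75, and its height at 80.2 against 80. Next I hover over the pin.

```bash
cat >> h.py <<'E'
def rotfor(a):  # a: angle of pin about axis; fingers close tangentially
    y=np.array([np.sin(a),-np.cos(a),0]); z=np.array([0,0,-1.]); return np.c_[np.cross(y,z),y,z]
def wrist(r,imaging):
    p,R=np.array(r.get_tool_pos()),np.array(r.get_orientation()); f=imaging.grab_frame("wrist")
    E=np.array(f["hand_eye"]); Rc=R@E[:3,:3]; c=p+R@E[:3,3]
    f=dict(f); f["R"]=Rc.T; f["t"]=-Rc.T@c; return f
E
python3 - <<'E'
from h import *
from rig import r,imaging
A=np.array([575.5,114]);P=np.array([500.9,105.0]);a=np.arctan2(*(P-A)[::-1])
r.gripper_to(40)
r.reach([*P,190],rotfor(a))
f=wrist(r,imaging);np.savez("pics/w1.npz",**f)
cv2.imwrite("pics/w1.png",f["color"][:,:,::-1]); print(r.get_time_s(),r.get_tool_pos(),r.get_contact_force(),r.get_grip_width())
for n,X in(("axis",[*A,66]),("pin",[*P,80])):
    c=f["R"]@np.array(X)+f["t"];print(n,(f["K"]@c/c[2])[:2].round(1))
E
```

```text
2.775 [500.96908904 106.30395443 190.1121747 ] [ 0.44994434 -0.43875306  0.37418478] 40.05274479013498
axis [320.5 277.4]
pin [320.5 206.7]
```

View pics/w1.png

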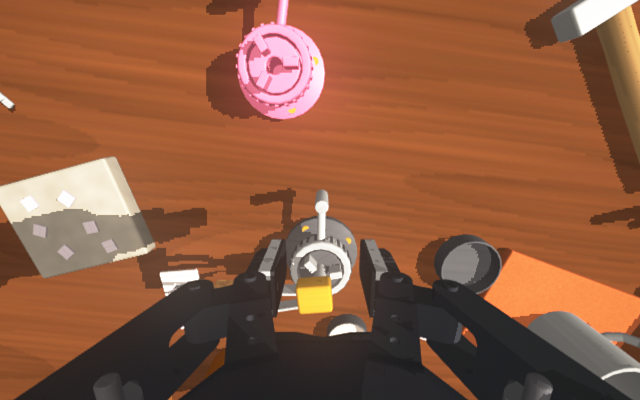

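The wrist view shows the pin top at (321,207), as predicted (320.5,206.7), and the ring centre at about (320,268), consistent with the axis. I descend on the pin.

```bash
python3 - <<'E'
from h import *
from rig import r,imaging
A=np.array([575.5,114]);P=np.array([500.9,105.0]);a=np.arctan2(*(P-A)[::-1])
print(r.get_tool_pos())
r.gripper_to(30,20)
print(r.move_straight([*P,74],speed=100,f_stop=8), r.get_tool_pos(),r.get_contact_force())
r.gripper_to(12,20); r.pause(.2)
print(r.get_tool_pos(),r.get_contact_force(),r.get_grip_width(),r.get_gripper_force(),r.get_time_s())
E
```

```text
[500.96908904 106.30395443 190.1121747 ]
False [501.35221524 105.10021494  74.53598575] [ 0.06413626  0.14255638 -0.4209546 ]
[501.06192787 105.22463528  74.1199148 ] [0.25728283 0.91178606 0.21134651] 11.876683707870281 0.33052518032491207 4.8583
```

```bash
cat > arc.py <<'E'
from h import *
from rig import r
A=np.array([575.5,114]);P=np.array([500.9,105.0]);a0=np.arctan2(*(P-A)[::-1]);R0=np.linalg.norm(P-A)
def step(d,speed=60):
    a=a0-d; u=np.array([np.cos(a),np.sin(a)]); t=np.array([np.sin(a),-np.cos(a)])
    r.move_straight([*(A+R0*u),74],rot=rotfor(a),speed=speed)
    F=np.array(r.get_contact_force()); p=np.array(r.get_tool_pos())[:2]-A
    da=(a0-np.arctan2(p[1],p[0]))%(2*np.pi)
    print(f"d {d:.2f} act {da:.3f} rad {np.linalg.norm(p):.1f} Ft {-F[:2]@t:.1f} Fr {F[:2]@u:.1f} Fz {F[2]:.1f} t {r.get_time_s():.1f}")
    return -F[:2]@t
E
python3 - <<'E'
from arc import *
for d in np.arange(.1,.75,.1):
    if step(d)>12: break
print(r.get_grip_width(),r.get_gripper_force())
E
```

```text
d 0.10 act 0.097 rad 75.1 Ft 0.9 Fr -0.0 Fz 0.8 t 5.1
d 0.20 act 0.198 rad 75.1 Ft 0.6 Fr -0.9 Fz 0.8 t 5.4
d 0.30 act 0.301 rad 75.2 Ft 1.5 Fr -0.8 Fz -0.9 t 5.7
d 0.40 act 0.402 rad 75.3 Ft 0.8 Fr -0.7 Fz 0.7 t 6.0
d 0.50 act 0.502 rad 75.4 Ft 1.2 Fr -0.4 Fz -0.1 t 6.2
d 0.60 act 0.601 rad 75.3 Ft 0.9 Fr -0.1 Fz -0.6 t 6.5
d 0.70 act 0.701 rad 75.3 Ft 1.8 Fr -0.4 Fz 0.2 t 6.8
12.072806976423 0.39571451023221016
```

The tangential force is lower than expected, so I check whether the pin is actually between the pads.

```bash
python3 - <<'E'
from h import *
from rig import r,imaging
f=imaging.grab_frame("side");t=imaging.grab_frame("top");w=wrist(r,imaging)
k=lambda F,y0,y1,x0,x1,s:cv2.resize(F["color"][y0:y1,x0:x1,::-1],s,interpolation=cv2.INTER_CUBIC)
cv2.imwrite("pics/d1.png",np.hstack([k(f,160,250,265,365,(400,360)),k(w,150,350,220,420,(360,360))]))
print(r.get_contact_force(),r.get_gripper_force())
E
```

```text
[ 0.51013869 -1.12465054 -0.36318295] 0.33175941556692123
```

View pics/d1.png

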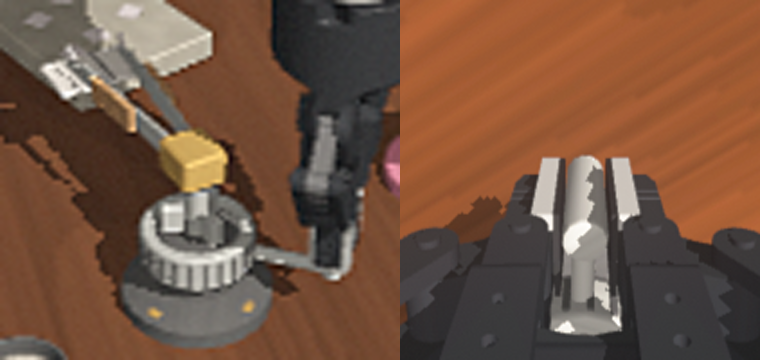

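The pin is between the pads and the bar has turned with it, seen at (583,160) in the left panel's side crop and centred at (585,235) in the right panel's wrist crop. I carry on to tighten.

```bash
python3 - <<'E'
from arc import *
step(.8)
for d in np.arange(.84,1.30,.03):
    if step(d,40)>11: break
print(r.get_grip_width(),r.get_gripper_force())
E
```

```text
d 0.80 act 0.800 rad 75.4 Ft 0.4 Fr -0.3 Fz -0.7 t 7.2
d 0.84 act 0.833 rad 75.2 Ft 1.9 Fr 0.3 Fz -0.1 t 7.5
d 0.87 act 0.864 rad 75.2 Ft 3.2 Fr -1.0 Fz 0.2 t 7.7
d 0.90 act 0.900 rad 75.2 Ft 2.1 Fr -0.7 Fz 0.1 t 8.0
d 0.93 act 0.932 rad 75.2 Ft 1.9 Fr -0.5 Fz -0.0 t 8.2
d 0.96 act 0.962 rad 75.1 Ft 2.6 Fr -1.2 Fz -0.1 t 8.5
d 0.99 act 0.991 rad 75.1 Ft 1.9 Fr -1.6 Fz 0.1 t 8.7
d 1.02 act 1.021 rad 75.0 Ft 3.5 Fr -1.4 Fz 0.1 t 9.0
d 1.05 act 1.050 rad 75.0 Ft 3.1 Fr -1.8 Fz -1.6 t 9.2
d 1.08 act 1.080 rad 75.0 Ft 3.7 Fr -1.5 Fz -0.0 t 9.5
d 1.11 act 1.109 rad 75.0 Ft 3.3 Fr -2.6 Fz -0.6 t 9.7
d 1.14 act 1.137 rad 74.9 Ft 4.2 Fr -1.9 Fz -0.7 t 10.0
d 1.17 act 1.166 rad 75.0 Ft 5.5 Fr -2.8 Fz 0.2 t 10.2
d 1.20 act 1.195 rad 75.0 Ft 3.9 Fr -3.4 Fz 0.0 t 10.5
d 1.23 act 1.222 rad 75.0 Ft 4.3 Fr -2.8 Fz 0.7 t 10.7
d 1.26 act 1.249 rad 75.0 Ft 5.2 Fr -2.4 Fz 0.5 t 11.0
d 1.29 act 1.276 rad 75.0 Ft 4.6 Fr -3.8 Fz 0.7 t 11.2
12.077764933213114 2.454563230276108
```

```bash
python3 - <<'E'
from h import *
from rig import r,imaging
f=imaging.grab_frame("side");t=imaging.grab_frame("top");w=wrist(r,imaging)
np.savez("pics/side2.npz",**f);np.savez("pics/top2.npz",**t)
k=lambda F,y0,y1,x0,x1,s:cv2.resize(F["color"][y0:y1,x0:x1,::-1],s,interpolation=cv2.INTER_CUBIC)
cv2.imwrite("pics/d2.png",np.hstack([k(f,160,250,265,365,(400,360)),k(w,150,350,220,420,(360,360))]))
F=np.array(r.get_contact_force());print(F,r.get_gripper_force(),r.get_moment(),r.get_tool_pos())
E
```

```text
[-3.75344511 -5.65495016  1.04775937] 2.4310310930013657 [-1.01077755e+00  6.62203014e-01 -3.59080088e-04] [545.27012748 182.64403614  73.86732234]
```

View pics/d2.png

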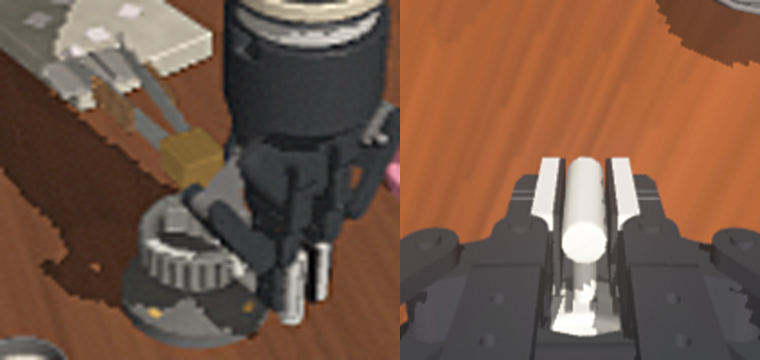

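The pin is still held at (585,235) in the right panel and the force is rising, so I continue until it is firm.

```bash
python3 - <<'E'
from arc import *
for d in np.arange(1.31,1.50,.02):
    if step(d,30)>11.5: break
r.pause(.3);print(r.get_contact_force(),r.get_grip_width(),r.get_gripper_force())
E
```

```text
d 1.31 act 1.286 rad 75.0 Ft 4.7 Fr -3.2 Fz 1.2 t 11.6
d 1.33 act 1.288 rad 74.9 Ft 8.5 Fr -3.9 Fz 3.6 t 11.9
d 1.35 act 1.290 rad 74.9 Ft 10.2 Fr -3.4 Fz 5.3 t 12.1
d 1.37 act 1.291 rad 74.7 Ft 13.0 Fr -5.2 Fz 7.5 t 12.4
[-10.41394198  -7.16912898   6.45935693] 11.89718493407513 6.266279071569443
```

The sleeve now resists at about 12–13 N and sits against its end. I let go, rise, and measure the pin and tweezers again.

```bash
python3 - <<'E'
from arc import *
from rig import imaging
r.gripper_to(30); p=np.array(r.get_tool_pos()); print(p,r.get_contact_force(),r.get_grip_width())
r.move_straight([p[0],p[1],190],speed=120)
# squeeze hover: tweezers dir estimate
d=np.array([25.4,-125.2]);d/=np.linalg.norm(d)
y=np.array([-d[1],d[0],0])          # tweezers left
z=np.array([0,0,-1.])
best=None
for s in(1,-1):
    R=np.c_[np.cross(s*y,z),s*y,z]
    X=[*(A+70*d),230]
    for h in (230,87):
        q=r.inverse_kinematics([X[0],X[1],h],R);print(s,h,None if q is None else np.round(q,2))
for n in("side","top"):
    f=imaging.grab_frame(n);np.savez(f"pics/{n}3.npz",**f)
w=wrist(r,imaging);np.savez("pics/w3.npz",**w)
c=lambda F,y0,y1,x0,x1,s:cv2.resize(F["color"][y0:y1,x0:x1,::-1],s,interpolation=cv2.INTER_CUBIC)
s=np.load("pics/side3.npz")
cv2.imwrite("pics/e1.png",np.hstack([c(s,160,250,255,355,(400,360)),c(w,100,350,120,520,(400,250)) if 0 else cv2.resize(w["color"][100:325,120:370,::-1],(400,360))]))
print(r.get_tool_pos(),r.get_time_s())
E
```

```text
[553.04150839 187.4229465   74.47595526] [-0.60392353  0.06247968 -0.46879193] 29.99297319842852
1 230 [-0.42  0.59  0.5   1.65 -0.32  0.99  0.39]
1 87 [-0.35  0.76  0.4   1.77 -0.43  0.69  0.48]
-1 230 [ 0.5   0.8  -1.15  1.62  0.77  1.24  2.54]
-1 87 [ 0.49  1.04 -1.15  1.75  1.06  1.12  2.32]
[552.5888516  187.31836884 189.12426895] 14.2417
```

View pics/e1.png

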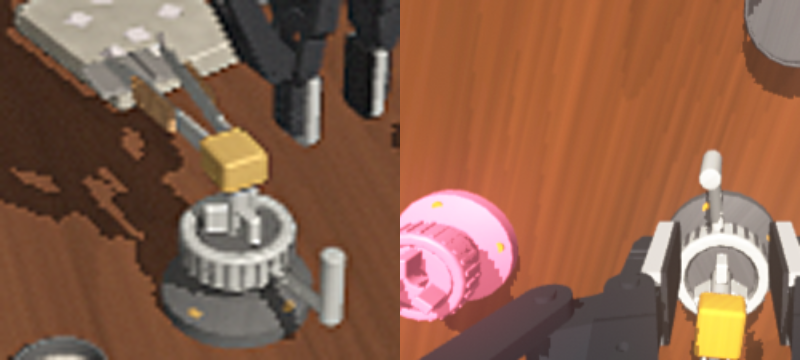

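```bash
python3 - <<'E'
from arc import *
from rig import imaging
S=dict(np.load("pics/side3.npz"));W=dict(np.load("pics/w3.npz"))
X,e=cross(S,(338.3,224),W,(314.4,212.5));v=X[:2]-A
print("pin",X,e,"r",np.linalg.norm(v),"turn",a0-np.arctan2(v[1],v[0]), plane(W,(314.4,212.5),80))
d=np.array([25.4,-125.2]);d/=np.linalg.norm(d);y=np.array([-d[1],d[0],0]);z=np.array([0,0,-1.])
R=np.c_[np.cross(y,z),y,z]
r.gripper_to(60)
r.reach([*(A+70*d),230],R); r.pause(.3)
w=wrist(r,imaging);np.savez("pics/w4.npz",**w)
cv2.imwrite("pics/w4.png",cv2.resize(w["color"][100:325,180:480,::-1],(800,600),interpolation=cv2.INTER_CUBIC))
print(r.get_tool_pos(),r.get_orientation().round(3).tolist(),r.get_time_s())
E
```

```text
pin [547.23173425 182.71974533  80.94451654] 1.1374020683192352 r 74.30678465706927 turn -4.982583170856063 [547.77347209 182.08698072  80.        ]
[589.23327996  46.58197282 229.66956536] [[-0.201, 0.98, -0.001], [0.98, 0.201, 0.0], [0.0, -0.001, -1.0]] 15.65
```

View pics/w4.png

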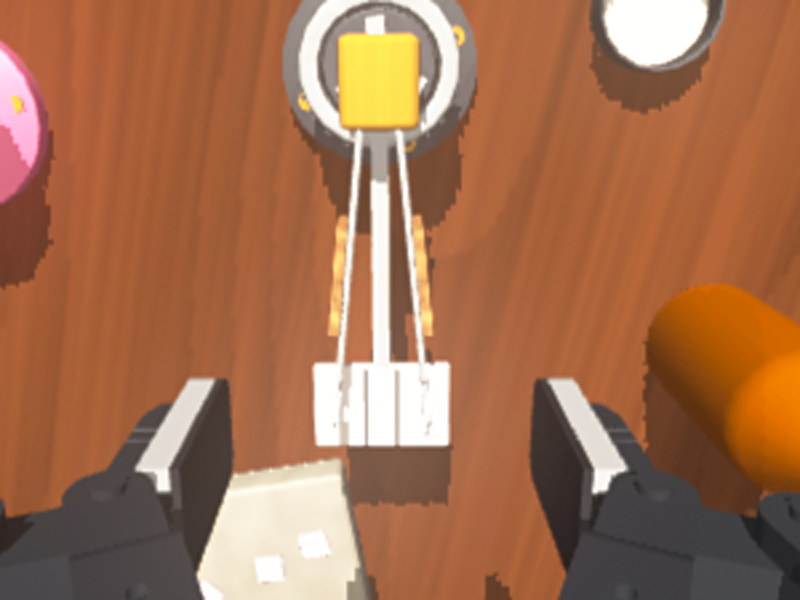

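Crop of the wrist view: tweezers upright, centreline from (380,150) to (381,360), dark lines at x≈366 and 398 around row 405, tips at about (340,400) and (427,400), corks spanning 330–432. The pin stands at about 1.3 rad from where it began. Next I fit the centreline.

```bash
python3 - <<'E'
from arc import *
W=dict(np.load("pics/w4.npz"));C=W["color"]
hsv=cv2.cvtColor(C,cv2.COLOR_RGB2HSV)
wt=((hsv[...,1]<90)&(hsv[...,2]>130)).astype(float)
def cen(row,x0,x1):
    w=wt[row,x0:x1];return (w*np.arange(x0,x1)).sum()/w.sum(),w.sum()
strip=[(cen(y,318,328)[0],y) for y in range(176,222)]
plate=[(*cen(y,290,356),y) for y in range(240,264)]
print("plate widths",[p[1] for p in plate][:8])
pts=[plane(W,s,81)[:2] for s in strip]+[plane(W,(p[0],p[2]),82)[:2] for p in plate]
pts=np.array(pts);vx,vy,x0,y0=cv2.fitLine(pts.astype(np.float32),cv2.DIST_HUBER,0,.01,.01).ravel()
d=np.array([vx,vy]);d*=np.sign(-vy);n=np.array([-d[1],d[0]])
print("dir",d,"axis offset from line",(A-[x0,y0])@n,"resid",np.std((pts-[x0,y0])@n))
print("plate only off",np.mean((pts[len(strip):]-[x0,y0])@n),"plate along rel A",[((p-A)@d).round(1) for p in (pts[len(strip)],pts[-1])])
# dark lines: profile of plate rows
g=cv2.cvtColor(C,cv2.COLOR_RGB2GRAY)[244:262,300:350].mean(0);print(g.round(0).astype(int).tolist())
# corks: orange-ish bright
m=cv2.inRange(hsv,(10,70,200),(25,200,255));
for y in range(185,224,6): xs=np.flatnonzero(m[y,295:350])+295; print(y,xs.min() if len(xs) else 0,xs.max() if len(xs) else 0,end="; ")
# plate end (far)
S=A+((np.array([x0,y0])-A)@n)*n+70*d;print("squeeze",S)
np.save("sq.npy",np.r_[S,d])
E
```

```text
plate widths [np.float64(52.0), np.float64(52.0), np.float64(52.0), np.float64(52.0), np.float64(52.0), np.float64(52.0), np.float64(52.0), np.float64(52.0)]
dir [ 0.20784204 -0.9781624 ] axis offset from line -0.2588745317916903 resid 0.2372558260858019
plate only off -0.17687662169134932 plate along rel A [np.float64(113.1), np.float64(138.9)]
[255, 255, 255, 255, 255, 250, 253, 222, 207, 218, 228, 252, 255, 255, 255, 255, 234, 179, 253, 255, 255, 255, 255, 255, 254, 255, 255, 255, 196, 207, 255, 255, 255, 255, 255, 255, 255, 255, 246, 251, 244, 250, 255, 255, 255, 255, 255, 255, 183, 123]
185 306 338; 191 306 338; 197 305 339; 203 305 339; 209 304 340; 215 304 341; 221 303 341; squeeze [590.3021639   45.58243813]
```

The fitted centreline passes 0.26 mm from the axis and the plate spans 113–139 mm out, which matches the description. Now I descend on the grips and start the squeeze.

```bash
python3 - <<'E'
from h import *
from rig import r,imaging
s=np.load("sq.npy");S,d=s[:2],s[2:];n=np.array([-d[1],d[0]])
y=np.array([*n,0]);z=np.array([0,0,-1.]);R=np.c_[np.cross(y,z),y,z]
r.gripper_to(48,20)
r.move_straight([*S,160],rot=R,speed=120)
print(r.move_straight([*S,87],speed=60,f_stop=5))
r.pause(.3)
def st():
    F=np.array(r.get_contact_force());p=np.array(r.get_tool_pos())
    print("w %.2f g %.2f Fn %.2f Fd %.2f Fz %.2f offn %.2f z %.1f t %.1f"%(r.get_grip_width(),r.get_gripper_force(),F[:2]@n,F[:2]@d,F[2],(p[:2]-S)@n,p[2],r.get_time_s()))
st()
for w in(36,32,30,28,26):
    r.gripper_to(w); r.pause(.3); st()
w=wrist(r,imaging);np.savez("pics/w5.npz",**w)
cv2.imwrite("pics/w5.png",cv2.resize(w["color"][200:400,200:440,::-1],(720,600),interpolation=cv2.INTER_CUBIC))
E
```

```text
False
w 47.75 g 0.00 Fn -0.17 Fd -0.19 Fz -0.01 offn 0.06 z 87.2 t 18.3
w 36.03 g 0.24 Fn 0.08 Fd 0.17 Fz 0.17 offn -0.09 z 87.0 t 18.9
w 32.33 g 1.49 Fn -0.66 Fd 0.57 Fz 1.02 offn -0.07 z 87.0 t 19.4
w 29.91 g 2.56 Fn -1.33 Fd 1.86 Fz 2.50 offn 0.07 z 87.1 t 19.9
w 28.47 g 3.67 Fn -1.25 Fd 2.06 Fz 4.56 offn 0.17 z 87.2 t 20.4
w 26.36 g 4.80 Fn -2.26 Fd 3.42 Fz 4.94 offn 0.19 z 87.3 t 21.0
```

View pics/w5.png

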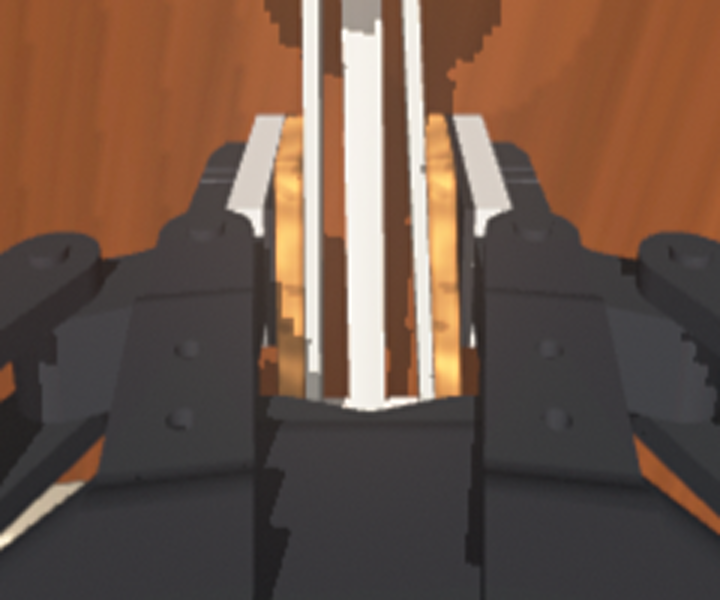

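The crop shows the corks between the pads. The image-left arm (x 312→314) is already parallel to the strip, while the right one (410→428) is still splayed. The gripper is therefore slightly off to the tweezers' left, and Fn = −2.3 N agrees. I shift it and relieve the vertical load.

```bash
cat > sq.py <<'E'
from h import *
from rig import r,imaging
s=np.load("sq.npy");S,d=s[:2],s[2:];n=np.array([-d[1],d[0]])
def go(off,along,z):
    r.move_straight([*(S+off*n+along*d),z],speed=8); r.pause(.3); st()
def st():
    F=np.mean([r.get_contact_force() for _ in range(3)],0);p=np.array(r.get_tool_pos())
    print("w %.2f g %.2f Fn %.2f Fd %.2f Fz %.2f offn %.2f along %.2f z %.2f t %.1f"%(r.get_grip_width(),r.get_gripper_force(),F[:2]@n,F[:2]@d,F[2],(p[:2]-S)@n,(p[:2]-S)@d,p[2],r.get_time_s()))
def arms(name):
    w=wrist(r,imaging);np.savez(f"pics/{name}.npz",**w)
    hsv=cv2.cvtColor(w["color"],cv2.COLOR_RGB2HSV)
    wt=(hsv[...,1]<60)&(hsv[...,2]>190)
    out=[]
    for y in range(206,236,3):
        l=np.flatnonzero(np.diff(np.r_[0,wt[y,296:350].astype(int),0]))+296
        out.append((y,l.tolist()))
    return w,out
E
python3 - <<'E'
from sq import *
go(-.6,0,88)
w,o=arms("w6")
for x in o[::3]:print(x)
E
```

```text
w 26.27 g 4.81 Fn 0.52 Fd 4.22 Fz -0.72 offn -0.59 along 0.24 z 87.81 t 21.6
(206, [302, 308, 327, 328, 336, 341])
(215, [302, 307, 316, 329, 336, 341])
(224, [302, 307, 316, 329, 337, 342])
(233, [302, 307, 316, 329, 337, 342])
```

```bash
cat >> sq.py <<'E'
def slopes(w,zt=98):
    C=w["color"];hsv=cv2.cvtColor(C,cv2.COLOR_RGB2HSV);wt=(hsv[...,1]<60)&(hsv[...,2]>170)
    L,M,Rr=[],[],[]
    for y in range(180,325,2):
        e=np.flatnonzero(np.diff(np.r_[0,wt[y,290:360].astype(int),0]))+290
        for a,b in zip(e[::2],e[1::2]):
            c=(a+b-1)/2
            if 3<=b-a<=8: (L if c<314 else Rr if c>331 else []).append(plane(w,(c,y),zt)[:2])
            elif 9<=b-a<=17 and 314<c<331: M.append(plane(w,(c,y),81)[:2])
    res=[]
    for q in(L,M,Rr):
        q=np.array(q)-S; u,v=q@d,q@n
        k=np.polyfit(u,v,1); g=abs(v-np.polyval(k,u))<.6; k=np.polyfit(u[g],v[g],1); res.append(k)
        print("slope %.4f off@0 %.2f  n %d u %.0f..%.0f rms %.2f"%(k[0],k[1],g.sum(),u[g].min(),u[g].max(),np.std(v[g]-np.polyval(k,u[g]))))
    print("angles rel centre: imgleft %.4f imgright %.4f, sum-sep@0 %.2f"%(res[0][0]-res[1][0],res[2][0]-res[1][0],res[2][1]-res[0][1]))
E
python3 - <<'E'
from sq import *
print("open pose w4");W=dict(np.load("pics/w4.npz"))
print("w5");slopes(dict(np.load("pics/w5.npz")))
print("w6");slopes(dict(np.load("pics/w6.npz")))
E
```

```text
open pose w4
w5
slope -0.0144 off@0 -7.21  n 67 u -46..14 rms 0.08
slope 0.0111 off@0 0.42  n 57 u -29..32 rms 0.10Traceback (most recent call last):
  File "<stdin>", line 3, in <module>
  File "sq.py", line 30, in slopes
    k=np.polyfit(u,v,1); g=abs(v-np.polyval(k,u))<.6; k=np.polyfit(u[g],v[g],1); res.append(k)
                                                        ~~~~~~~~~~^^^^^^^^^^^^^
    raise TypeError("expected non-empty vector for x")
TypeError: expected non-empty vector for x
```

```bash
python3 - <<'E'
t=open("sq.py").read()
t=t.replace("Rr if c>331 else","Rr if 331<c<347 else").replace("k=np.polyfit(u,v,1); g=abs(v-np.polyval(k,u))<.6; k=np.polyfit(u[g],v[g],1); res","\n        for i,T in enumerate((2.5,1.2,.5)):\n            g=abs(v-(np.median(v) if i==0 else np.polyval(k,u)))<T; k=np.polyfit(u[g],v[g],1)\n        res")
open("sq.py","w").write(t)
E
python3 - <<'E'
from sq import *
for k in("w5","w6"): print(k);slopes(dict(np.load(f"pics/{k}.npz")))
go(-.7,.5,88)
r.gripper_to(24.5);r.pause(.3);st();w,_=arms("w7");slopes(w)
E
```

```text
w5
slope -0.0127 off@0 -7.16  n 72 u -47..18 rms 0.12
slope 0.0111 off@0 0.42  n 57 u -29..32 rms 0.10
slope 0.0539 off@0 8.75  n 73 u -47..19 rms 0.10
angles rel centre: imgleft -0.0238 imgright 0.0428, sum-sep@0 15.91
w6
slope -0.0226 off@0 -7.74  n 67 u -48..12 rms 0.09
slope 0.0069 off@0 0.23  n 57 u -29..32 rms 0.07
slope 0.0424 off@0 8.13  n 73 u -48..19 rms 0.09
angles rel centre: imgleft -0.0295 imgright 0.0355, sum-sep@0 15.87
w 26.05 g 4.76 Fn 1.06 Fd 2.62 Fz -0.98 offn -0.77 along 0.20 z 87.89 t 22.2
w 25.10 g 5.60 Fn 0.66 Fd 1.85 Fz -0.74 offn -0.72 along 0.29 z 87.96 t 22.7
slope -0.0128 off@0 -7.31  n 72 u -48..18 rms 0.11
slope 0.0062 off@0 0.12  n 57 u -29..33 rms 0.07
slope 0.0296 off@0 7.41  n 73 u -48..19 rms 0.08
angles rel centre: imgleft -0.0190 imgright 0.0234, sum-sep@0 14.72
```

```bash
python3 - <<'E'
from sq import *
go(-.85,.6,88)
for g in(23.3,22.3):
    r.gripper_to(g);r.pause(.4);st()
w,_=arms("w8");slopes(w)
E
```

```text
w 24.71 g 5.57 Fn 0.88 Fd 0.32 Fz -1.73 offn -0.81 along 0.32 z 87.96 t 23.3
w 23.52 g 6.30 Fn 0.81 Fd 0.52 Fz -0.86 offn -0.82 along 0.41 z 87.99 t 23.9
w 22.50 g 7.27 Fn 0.91 Fd 0.10 Fz 0.34 offn -0.91 along 0.54 z 87.97 t 24.6
slope 0.0007 off@0 -6.47  n 72 u -47..18 rms 0.12
slope 0.0066 off@0 0.06  n 58 u -30..33 rms 0.10
slope 0.0111 off@0 6.36  n 73 u -47..19 rms 0.06
angles rel centre: imgleft -0.0059 imgright 0.0045, sum-sep@0 12.83
```

```bash
python3 - <<'E'
from sq import *
r.gripper_to(21.75);r.pause(.6);st()
w,_=arms("w9");slopes(w)
r.pause(.5);w,_=arms("w10");slopes(w);st()
for nme in("top","side"):
    f=imaging.grab_frame(nme);np.savez(f"pics/{nme}9.npz",**f)
E
```

```text
w 22.49 g 8.18 Fn -0.97 Fd 0.83 Fz -0.58 offn -0.93 along 0.56 z 87.98 t 25.4
slope 0.0059 off@0 -6.23  n 72 u -47..18 rms 0.10
slope 0.0062 off@0 0.09  n 58 u -30..33 rms 0.11
slope 0.0043 off@0 6.10  n 73 u -47..19 rms 0.10
angles rel centre: imgleft -0.0003 imgright -0.0019, sum-sep@0 12.32
slope 0.0059 off@0 -6.22  n 72 u -47..18 rms 0.10
slope 0.0063 off@0 0.12  n 58 u -30..33 rms 0.12
slope 0.0045 off@0 6.11  n 73 u -47..19 rms 0.10
angles rel centre: imgleft -0.0004 imgright -0.0018, sum-sep@0 12.34
w 21.72 g 8.19 Fn 0.31 Fd 0.43 Fz -0.88 offn -0.91 along 0.58 z 87.98 t 26.0
```

Both arm angles are within 0.002 rad of parallel, so each tip is within about 0.2 mm of its line. The pad force is steady at 8.2 N and matches the expected 8 N. The tweezers also resisted a side load, so the chuck is tight. I hand in.

```bash
python3 -c "
from rig import r
print(r.finish_job(), r.get_time_s())"
```

```text
the job is handed in; nothing more can be done
the job is handed in; nothing more can be done
```

I handed the job in at about 26 s: the chuck is tightened (12–13 N at the pin, 1.3 rad) and the pin released, and the gripper is still squeezing with about 8 N per pad, each tip within about 0.2 mm of its line as inferred from the arm angles (the tips were out of the wrist camera's view); I did not check the bystanders in a final picture.

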